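Secure the hitch pin with its hairpin clip

TASK

A small parts sled is coupled to the yellow hitch on the bench, but its cross-drilled steel pin has crept out. First push the pin fully home by its head, then take the orange-tabbed hairpin clip out of the blue caddy and slide its straight leg through the hole in the pin's protruding end, leaning the clip to the slant at which the hole happens to stand (feel for it), until the bowed leg snaps round the shank and the clip is fully home. Do not ram anything, leave the clip in the pin with the pin still fully home, and do not shove the markers, tape or tube clamp about.

Things in the scene. Friction and masses are not known exactly. Their poses are not given: they have to be found in the camera images.
- clip: Steel hairpin clip, 60 g, upright and slightly loose in the caddy, orange tab up. Origin: point of the straight leg where the pin's axis lies when the clip is home. z runs up the leg to the tab, x to the bowed leg, y thickness. Leg: 6 mm round, its rounded tip at z = -30 mm. Stop collar 14 mm wide, z = 12 to 17, meets the shank when home. Either side (x or -x) may face up in the pin.
- clip_tab (a point): Middle of the clip's orange grip tab, 6 mm in x and 39.5 mm in z from the clip's origin, same axes. Tab 30 mm along x, 12 mm thick along y, 25 mm tall (clip z = 27 to 52); a wire loop tops it up to z = 63. Pinch it across y, at its middle, so that the fingertips stay above clip z = 18 mm, clear of the clevis.
- clip_spring (a joint): Bowed leg of the clip, 5 mm wire curved to hug the 24 mm shank, on a spring hinge (rad): about 0 relaxed and when hugging, 0.1 when the shank's full width forces it open. In the clip's frame it is narrowest at z = -10 mm and flares out to x = 19 at z = -20. Passing the shank takes a push of about 5 to 15 N along the leg.
- caddy: Blue caddy fixed to the bench, 62 x 46 mm, 42 mm tall, foot 74 x 58 mm; origin: centre of its underside, z up. Pocket in its top 24 mm along x, 7.7 mm along y, 36 mm deep. The clip stands in it, leg tip 6 mm above the bench, bowed leg on a ledge, x along the caddy's x, straight leg 8 mm to -x of the centre.
- hitch: Yellow clevis hitch and sled, one fixed unit; origin on the bench under the clevis; x to the sled, y along the pin to its drilled end, z up. Foot 100 x 120 x 10 mm. Clevis faces at y = -17 and 17 mm, ears of 17 mm radius about the pin's axis at z = 75. Sled with carton: x = 80 to 168, y = -85 to 85, 93 mm tall; a 10 mm bar slopes up from it to the clevis.
- pin_hole (a point): Centre of the pin's cross hole, on the pin's axis; axes as the hitch's (they do not show the slant). 8 x 8 mm hole through a round 24 mm shank, square to it; its upper mouth faces up and back to the hitch's -x, 23 to 49 degrees off vertical, not measured: find it by eye or feel. Home: 16 mm beyond the clevis face, shank ending 13 mm farther; out: the ear blocks it.
- pin_head (a point): Centre of the outer end face of the pin's round head (32 mm across, 8 mm thick), on the pin's axis 75 mm above the bench, at the hitch's -y side. Push it along the hitch's +y. The pin turns about its axis only against 0.8 N m, between stops at 23 and 49 degrees of hole slant.
- pin_travel (a joint): How far the pin is out, m: 0 = fully home, head against the clevis; it slides against about 5 N of friction and stays where it is left.
- blue_marker: Loose blue marker with white cap end, 138 x 19 x 18 mm, lying; origin: underside centre. Leave alone.
- red_marker: Loose red marker, 138 x 19 x 18 mm, lying; origin: underside centre. Leave alone.
- red_tape: Loose roll of red tape, 92 mm diameter, 19 mm tall, lying flat; origin: underside centre. Leave alone.
- tube_clamp: Loose white plastic tube clamp, 114 x 27 x 7 mm, lying flat; origin: underside centre. Leave alone.

How it is judged:
By the outcome, as a careful person would: the job done as asked, in the order asked, and still so for the second after the job is handed in, with the robot touching nothing.
It also fails if it takes over 67 s, if anything falls off the work surface, if the arm or the gripper's body presses on something with over 40 N, if the wrist force passes 120 N, or if a joint passes its speed limit or range.

ROBOT

A 6-joint arm with a two-finger parallel gripper is mounted at the origin on a cart in front of the work surface, level with it; the furniture and walls round the work are solid. World frame = base frame: x ahead of the robot, y to its left, z up, the work surface at z = 0. Lengths are in m, angles in rad, forces in N, time in s.
With the tool pointing down it reaches from about 0.375 to 0.9 m from the base axis. Payload 3.1 kg.
Tool frame: the origin (TCP) lies at the very end of the fingers, on their centre line; the grasp point (between the pads) lies 19 mm behind it (manip.pinch_z is the distance from the TCP to the grasp point, in m); z points along the fingers, y is the line along which they close (so a half turn about z gives the same grasp; the last joint's range is limited). The gripper opens to 85 mm and grips with 20 to 120 N. Pads are 22 mm wide; open, the fingers measure 114 mm over their backs; the gripper's body (76 mm by 85 mm) begins 54 mm behind the grasp point. The pads swing forward as they close: fully open they stand 13 mm farther back than shut.
Start: joints at [1.058, 0.527, 1.433, -0, 1.181, -0.178], TCP at [0.205, 0.59, 0.231] pointing down, gripper open.
Joint ranges: [-3.08, 3.08], [-0.75, 2.2], [0.22, 2.44], [-1.43, 4.57], [0, 2.65], [-2.85, 2.85]. Speed limits (rad/s): [2.79, 2.79, 3.14, 3.14, 3.14, 3.14].

INTERFACE

Orientations are given as a unit quaternion [x, y, z, w].
In Python, from station import manip gives the robot as it stands.
- The arm moves only by the tool servo_tool, never from a script. Its argument "commands" is one flat list of numbers, 7 for each row, row after row: the shift along the tool's x, y, z each as a share of 500 mm, from -1 to 1, then the turn, a rotation vector about the tool's x, y, z each as a share of 360 degrees, from -1 to 1, then the opening, from -1 (shut) to 1 (fully open). In form: [dx, dy, dz, rx, ry, rz, claw, dx, dy, dz, rx, ry, rz, claw, ...]. A call has 1 to 12 rows; each row shifts and turns the commanded pose from where the row before left it, along the tool's axes as they then stand; what a row does not reach is not made up. A row lasts 1/12 s, in which the tool goes at most 41.7 mm and 7.16 degrees, less where a joint would pass 70% of its speed; a pose out of reach is approached as far as the arm can. A call with a number of a shift or a turn outside -1 to 1 is refused whole. A call with a gripper value outside its range is refused whole. The fingers move at their own pace and stop on an object; "force" is the grip in N (left out, the last holds). Time passes only in rows, so rows that do not move let the fingers close. It gives the time, the measured TCP pose, the force, the opening and the grip force at its end, in the units of the state.
- manip.sense(): the state, without advancing time (a new reading comes with each control period).
- manip.snapshot(name): name is "scene" or "top" or "wrist"; returns a dict with "img" (420x560x3 uint8, red, green, blue), "mtx" (3x3 intrinsics, pixels), "world_to_cam" (4x4, takes a point from world to camera coordinates). Camera axes: x right, y up, looking along -z (the intrinsics and any distortion apply to the point x, -y, -z); pixel columns grow to the right and rows downward; lengths in m; the calibration is good to about 2 mm. The wrist camera is an equidistant fisheye: a pixel r from the principal point sees the ray r / f radians off the axis. A picture is of the moment at which its call begins. There is no depth.
- manip.sign_off(): hands the job in; it is judged then, once.
Trained networks look in a picture, given as the dict that the camera call returned (one of the last four; its "shot" number tells which), for a name from the list of things; names that differ only in an ending like _2 or _b are one class to them, and where a whole thing is asked for, a point or a joint stands for the part that bears it (a point fixed in the world has none). Each returns a list of dicts, best first, with "conf" (0 to 1); they miss things now and then, are a little off and sometimes report something else, mostly with a low value. They report only what shows in the picture. A call takes as long as a camera call.
- manip.look_for(picture, query): "box" ([left, top, width, height] in pixels, round what is visible of it).
- manip.silhouettes(picture, query): "pixels" (420x560 bool, what is visible of it) and "box" ([left, top, width, height] in pixels, round what is visible of it).
The state is a dict: "t": time; "q": joint angles; "qd": joint speeds; "tau": joint torques, N m; "tcp_pos": TCP position; "tool_rot": TCP orientation; "force": force on the tool from outside, world axes, zero at the start; "ft_torque": the same for the moment, N m; "finger_gap": opening from 0.0 (shut) to 1.0 (fully open); "gripper_force": force on a finger pad.
Only numpy, scipy, OpenCV 4.12 (cv2) and the standard library are available. Lean on these libraries where they do the work, as an engineer would, in place of code of your own. Each camera call takes 0.05 s, during which the arm holds its last target. There are 200 camera calls.

## Working session

There is one attempt and no reset: what is moved stays moved. The work goes in short steps, Python scripts to look and compute and a tool call to move; the robot and the scene stay as the last step left them, time stands still between calls to the robot, and variables do not carry over. Pictures are saved under pics/ and viewed, at most 10 in all, crops included, and the job is handed in when it is done.

Besides the shell and the picture viewer there is one more tool, called as name(argument=value, ...) on one line, values as JSON. servo_tool: Moves the arm, as the interface text tells. Its arguments: {"type":"object","properties":{"commands":{"type":"array"},"force":{"type":"number"}},"required":["commands"]}

```bash
ls; mkdir -p pics
cat > h.py <<'E'
import numpy as np, cv2
from station import manip
from scipy.spatial.transform import Rotation as R
def snap(n,f=None):
    s=manip.snapshot(n)
    if f: cv2.imwrite(f,np.asarray(s["img"])[:,:,::-1])
    return s
def ray(s,u,v):
    M=np.array(s["mtx"]);T=np.array(s["world_to_cam"])
    d=np.array([(u-M[0,2])/M[0,0],-(v-M[1,2])/M[1,1],-1]);
    c=-T[:3,:3].T@T[:3,3]; d=T[:3,:3].T@d
    return c,d/np.linalg.norm(d)
def atz(s,u,v,z):
    c,d=ray(s,u,v); return c+d*(z-c[2])/d[2]
def proj(s,P):
    M=np.array(s["mtx"]);T=np.array(s["world_to_cam"])
    p=np.atleast_2d(P)@T[:3,:3].T+T[:3,3]
    return np.c_[M[0,0]*p[:,0]/-p[:,2]+M[0,2], M[1,1]*-p[:,1]/-p[:,2]+M[1,2]]
def tri(a,b):
    A=np.zeros((3,3));y=np.zeros(3)
    for c,d in(a,b):
        P=np.eye(3)-np.outer(d,d);A+=P;y+=P@c
    return np.linalg.solve(A,y)
E
python3 - <<'E'
from h import *
for n in("scene","top"):
    s=snap(n,f"pics/{n}0.png"); print(n,np.array(s["mtx"]).round(1).tolist(),(-np.array(s["world_to_cam"])[:3,:3].T@np.array(s["world_to_cam"])[:3,3]).round(3), [k for k in s])
    for q in "clip clip_tab caddy hitch pin_hole pin_head blue_marker red_marker red_tape tube_clamp".split():
        try: r=manip.look_for(s,q)
        except Exception as e: print(q,e); continue
        print(q,[(round(x["conf"],2),np.round(x["box"]).tolist(),atz(s,x["box"][0]+x["box"][2]/2,x["box"][1]+x["box"][3]/2,0.04).round(3).tolist()) for x in r[:2]])
print(manip.sense())
E
```

```text
pics
scene [[467.6, 0.0, 281.8], [0.0, 467.6, 204.5], [0.0, 0.0, 1.0]] [ 0.001 -0.91   0.908] ['img', 'mtx', 'world_to_cam', 'shot']
clip [(0.58, [236.0, 176.0, 7.0, 17.0], [0.505, 0.239, 0.04])]
clip_tab [(0.65, [237.0, 181.0, 7.0, 9.0], [0.508, 0.231, 0.04]), (0.21, [309.0, 308.0, 39.0, 40.0], [0.436, -0.377, 0.04])]
caddy [(0.75, [226.0, 190.0, 28.0, 26.0], [0.466, 0.153, 0.04])]
hitch [(0.78, [299.0, 198.0, 96.0, 68.0], [0.674, -0.124, 0.04]), (0.26, [324.0, 230.0, 16.0, 13.0], [0.625, -0.116, 0.04])]
pin_hole [(0.64, [324.0, 230.0, 16.0, 12.0], [0.627, -0.114, 0.04])]
pin_head [(0.64, [326.0, 233.0, 13.0, 10.0], [0.622, -0.125, 0.04])]
blue_marker [(0.73, [227.0, 220.0, 45.0, 20.0], [0.433, 0.018, 0.04])]
red_marker [(0.55, [265.0, 191.0, 32.0, 15.0], [0.585, 0.107, 0.04])]
red_tape [(0.84, [311.0, 307.0, 38.0, 39.0], [0.443, -0.373, 0.04]), (0.47, [227.0, 192.0, 26.0, 20.0], [0.467, 0.154, 0.04])]
tube_clamp []
top [[445.1, 0.0, 278.3], [0.0, 445.1, 207.9], [0.0, 0.0, 1.0]] [0.437 0.006 1.156] ['img', 'mtx', 'world_to_cam', 'shot']
clip []
clip_tab [(0.39, [192.0, 220.0, 8.0, 1
[... 667 characters left out ...]
, [0.471, 0.363, 0.04])]
{'t': 1.1, 'q': array([ 1.05852184e+00,  5.27509428e-01,  1.43271953e+00, -1.16970907e-05,
        1.18142520e+00, -1.78524798e-01]), 'qd': array([-0.00044519,  0.0014034 , -0.00057181,  0.0019308 , -0.00030862,
       -0.0001249 ]), 'tau': array([ 3.43224133e-05, -4.42337644e+01, -1.78423154e+01, -2.09161881e-04,
        7.52857140e-04,  5.89494789e-06]), 'tcp_pos': array([0.20471177, 0.59047961, 0.23129837]), 'tool_rot': array([ 1.66099234e-01,  9.86109042e-01, -3.07652263e-05, -5.31974876e-06]), 'force': array([-0.08870238,  0.51019934,  1.04174129]), 'ft_torque': array([-0.07081735,  0.03894008, -0.01201444]), 'gripper_force': 0.0, 'finger_gap': 0.99953999304046}
```

Run:
```python
import cv2,numpy as np
t=cv2.imread("pics/top0.png");s=cv2.imread("pics/scene0.png")
a=cv2.resize(t[100:270,180:440],None,fx=3,fy=3,interpolation=cv2.INTER_CUBIC)
b=cv2.resize(s[160:290,215:415],None,fx=4,fy=4,interpolation=cv2.INTER_CUBIC)
cv2.imwrite("pics/a1.png",a);cv2.imwrite("pics/b1.png",b)
```

```text
(no output)
```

View pics/a1.png

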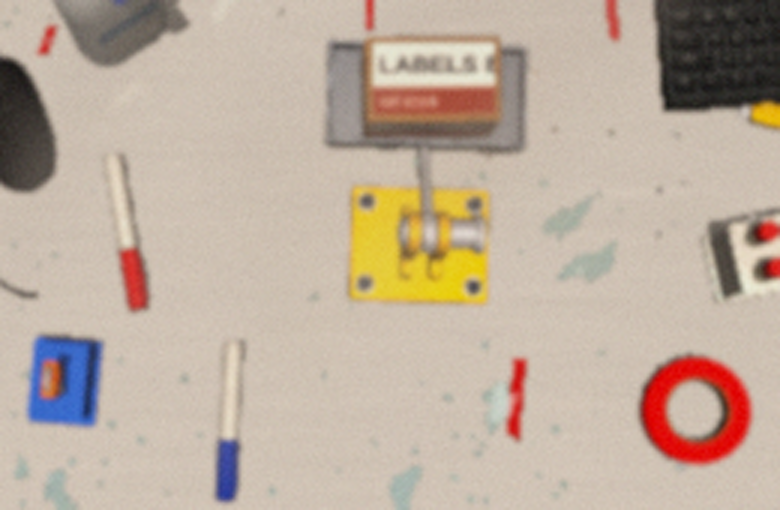

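View pics/b1.png

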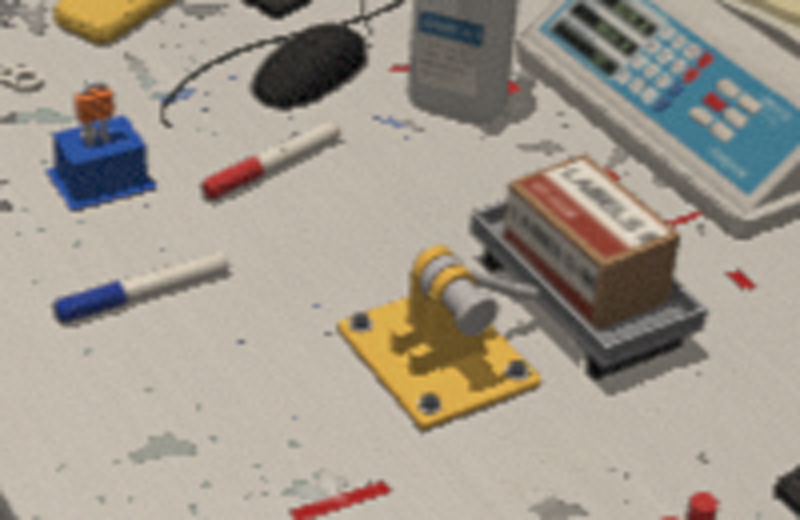

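Top view: the hitch (yellow foot, crop about (350-489, 188-302)) has its drilled end to the left and head out to the right. The caddy is at about (65,380), tab long axis up the image. Next I'll fit both poses.

```bash
cat >> h.py <<'E'
from scipy.optimize import least_squares
def rot(yaw): c,s=np.cos(yaw),np.sin(yaw); return np.array([[c,-s,0],[s,c,0],[0,0,1]])
def hull_fit(views,boxes,x0):
    # views: [(snap,mask)], boxes: local vertex arrays; fit (x,y,yaw): hull IoU
    def cost(p):
        tot=0
        for s,m in views:
            k=np.zeros((420*4,560*4),np.uint8)
            for b in boxes:
                P=b@rot(p[2]).T+[p[0],p[1],0]
                cv2.fillConvexPoly(k,cv2.convexHull((proj(s,P)*4+1.5).astype(np.int32)),1)
            k=cv2.resize(k.astype(np.float32),(560,420),interpolation=cv2.INTER_AREA)
            tot+=np.abs(k-m).sum()/m.sum()
        return tot
    from scipy.optimize import minimize
    return minimize(cost,x0,method="Nelder-Mead",options=dict(initial_simplex=np.array(x0)+np.vstack([np.zeros(3),np.diag([.01,.01,.1])]),xatol=1e-4,fatol=1e-4))
def box(x0,x1,y0,y1,z0,z1): return np.array([[x,y,z] for x in(x0,x1) for y in(y0,y1) for z in(z0,z1)])
CAD=[box(-.037,.037,-.029,.029,0,.004),box(-.031,.031,-.023,.023,0,.042)]
E
python3 - <<'E'
from h import *
v=[];w=[]
for n in("top","scene"):
    s=snap(n); 
    r=manip.silhouettes(s,"caddy"); v.append((s,np.array(r[0]["pixels"]).astype(float))); print(r[0]["box"],r[0]["conf"])
    if n=="top":
        h=cv2.cvtColor(np.asarray(s["img"]),cv2.COLOR_RGB2HSV); m=cv2.inRange(h,(18,110,100),(35,255,255)); m[:,:280]=0;m[:,350:]=0;m[:150]=0;m[210:]=0
        m=cv2.morphologyEx(m,cv2.MORPH_CLOSE,np.ones((13,13)))>0
        w.append((s,m.astype(float)))
for f in(v[:1],v[1:],v):
  o=hull_fit(f,CAD,[.485,.19,0]);print("caddy",o.x,o.fun)
o=hull_fit(w,[box(-.05,.05,-.06,.06,0,.01)],[.62,-.12,0]);print("hitch",o.x,o.fun)
p=o.x
for n in("top","scene"):
    s=snap(n)
    for q in("pin_head","pin_hole"): 
        for x in manip.silhouettes(s,q)[:2]: print(n,q,x["conf"],x["box"])
    print(proj(s,[[p[0],p[1],.075]]+[ (rot(p[2])@[0,y,.075]+[p[0],p[1],0]) for y in(-.025,-.04,-.05,-.06,.046)]).round(1).tolist())
E
```

```text
[189.4, 211.9, 23.3, 26.4] 0.83
[225.1, 191.2, 26.5, 23.3] 0.68
caddy [ 0.48692159  0.19099945 -0.04177329] 0.1676752921535893
caddy [ 0.48165038  0.19190758 -0.10431241] 0.20363924050632912
caddy [ 0.48530489  0.19089174 -0.04355972] 0.4423157794636631
hitch [ 0.60480428 -0.1142001  -0.02289784] 0.030075455580865603
top pin_head 0.62 [306.6, 171.5, 33.6, 13.4]
top pin_hole 0.62 [313.2, 171.4, 30.8, 15.1]
[[322.3, 177.3], [332.5, 177.5], [338.6, 177.7], [342.7, 177.8], [346.7, 177.9], [303.6, 176.8]]
scene pin_head 0.54 [325.4, 232.0, 12.8, 9.6]
scene pin_hole 0.71 [235.5, 181.2, 8.4, 10.7]
scene pin_hole 0.44 [323.6, 231.2, 15.2, 12.4]
[[326.2, 228.6], [331.1, 233.8], [334.2, 237.0], [336.2, 239.2], [338.3, 241.4], [317.4, 219.3]]
```

servo_tool(commands=[0,0,0,0,0,-0.016,-1,0,0,0,0,0,-0.016,-1,0,0,0,0,0,-0.0155,-1])

```text
t: 1.85
tcp_pos: [0.2047, 0.5905, 0.2313]
tool_rot: [0.015, 1.0, -0.0, -0.0]
force: [-0.6, 0.1, 0.4]
finger_gap: 0.604
gripper_force: 0.0
```

servo_tool(commands=[-0.0365,-0.0653,0,0,0,0,-1,-0.0365,-0.0653,0,0,0,0,-1,-0.0365,-0.0653,0,0,0,0,-1,-0.0365,-0.0653,0,0,0,0,-1,-0.0365,-0.0653,0,0,0,0,-1,-0.0365,-0.0653,0,0,0,0,-1,-0.0365,-0.0653,0,0,0,0,-1,-0.0365,-0.0653,0,0,0,0,-1,-0.0365,-0.0653,0,0,0,0,-1,-0.0365,-0.0653,0,0,0,0,-1,-0.0365,-0.0653,0,0,0,0,-1,-0.0365,-0.0653,0,0,0,0,-1])

```text
t: 2.85
tcp_pos: [0.4104, 0.1896, 0.2316]
tool_rot: [0.018, 1.0, 0.0, 0.0]
force: [0.0, 0.4, -0.2]
finger_gap: -0.002
gripper_force: 0.0
```

Run:
```python
from h import *
s=snap("wrist","pics/w1.png"); T=np.array(s["world_to_cam"]);print(np.array(s["mtx"]).tolist(),(-T[:3,:3].T@T[:3,3]).round(4),T.round(3).tolist())
st=manip.sense();print(st["t"],st["tcp_pos"],R.from_quat(st["tool_rot"]).as_matrix().round(3).tolist(),st["q"].round(2))
for q in("clip","clip_tab","caddy"): print(q,[(x["conf"],x["box"]) for x in manip.look_for(s,q)[:2]])
```

```text
[[325.19226210127806, 0.0, 282.3004301639823], [0.0, 325.19226210127806, 205.79963944607402], [0.0, 0.0, 1.0]] [0.3317 0.1914 0.3741] [[0.035, 0.999, 0.0, -0.203], [-0.951, 0.033, -0.307, 0.424], [-0.306, 0.01, 0.952, -0.256], [0.0, 0.0, 0.0, 1.0]]
2.9 [0.41472152 0.18448028 0.23181232] [[-0.999, 0.039, 0.005], [0.039, 0.999, -0.004], [-0.005, -0.004, -1.0]] [ 0.17  0.3   1.85 -0.01  0.99 -1.35]
clip [(0.52, [278.7, 234.4, 11.2, 18.1])]
clip_tab [(0.68, [281.2, 232.7, 11.4, 19.3])]
caddy [(0.66, [259.3, 199.6, 51.1, 61.6])]
```

View pics/w1.png

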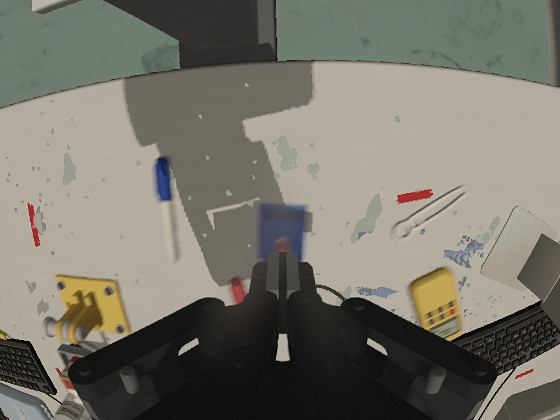

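servo_tool(commands=[-0.0339,-0.0654,0,0,0,0,-1,-0.0339,-0.0654,0,0,0,0,-1,-0.0339,-0.0654,0,0,0,0,-1,-0.0339,-0.0654,0,0,0,0,-1,-0.0339,-0.0654,0,0,0,0,-1,-0.0339,-0.0654,0,0,0,0,-1,-0.0339,-0.0654,0,0,0,0,-1,-0.0339,-0.0654,0,0,0,0,-1,-0.0339,-0.0654,0,0,0,0,-1,-0.0339,-0.0654,0,0,0,0,-1,-0.0339,-0.0654,0,0,0,0,-1,-0.0339,-0.0654,0,0,0,-0.0025,-1])

```text
t: 4.05
tcp_pos: [0.6001, -0.2073, 0.2311]
tool_rot: [0.008, 1.0, 0.0, -0.0]
force: [0.8, -0.8, 0.4]
finger_gap: -0.003
gripper_force: 0.0
```

servo_tool(commands=[0,0,0.05,0,0,0,-1,0,0,0.06,0,0,0,-1,0,0,0.06,0,0,0,-1,0,0,0.06,0,0,0,-1,0,0,0.05,0,0,0,-1,0,0,0.04,0,0,0,-1,0,0,0,0,0,0,-1,0,0,0,0,0,0,-1])

```text
t: 4.72
tcp_pos: [0.5989, -0.2059, 0.0703]
tool_rot: [0.009, 1.0, 0.001, -0.001]
force: [0.5, 0.1, 0.6]
finger_gap: -0.001
gripper_force: 0.0
```

Run:
```python
from h import *
s=snap("wrist","pics/w2.png")
a=snap("top","pics/t2.png"); b=snap("scene","pics/s2.png")
w=cv2.imread("pics/w2.png"); t=cv2.resize(cv2.imread("pics/t2.png")[140:220,280:380],(500,400),interpolation=cv2.INTER_CUBIC)
c=cv2.resize(cv2.imread("pics/s2.png")[200:280,290:390],(500,400),interpolation=cv2.INTER_CUBIC)
m=np.hstack([t,c]);m=cv2.resize(m,(800,320));cv2.imwrite("pics/m2.png",m)
st=manip.sense();print(st["t"],st["tcp_pos"],R.from_quat(st["tool_rot"]).as_matrix().round(3).tolist(),st["force"])
```

```text
4.8667 [ 0.60064061 -0.20794351  0.07312091] [[-1.0, 0.018, 0.003], [0.018, 1.0, -0.002], [-0.003, -0.002, -1.0]] [ 0.39929653 -0.15670012  0.57229444]
```

View pics/m2.png

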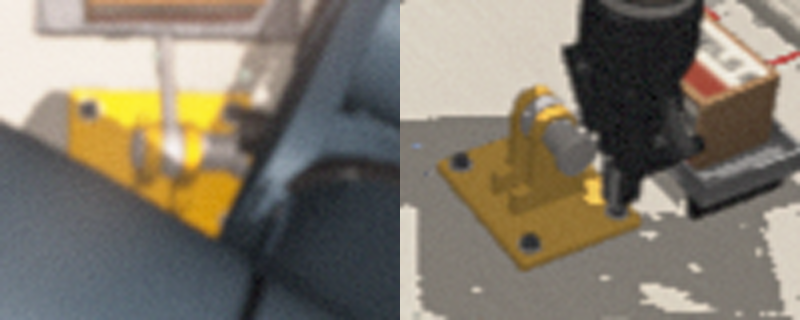

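servo_tool(commands=[0,0.012,0.02,0,0,0,-1,0,0.014,0,0,0,0,-1,0,0.012,0,0,0,0,-1,0,0.01,0,0,0,0,-1,0,0.008,0,0,0,0,-1,0,0.006,0,0,0,0,-1,0,0,0,0,0,0,-1])

```text
t: 5.45
tcp_pos: [0.5998, -0.1763, 0.0615]
tool_rot: [0.009, 1.0, 0.0, -0.0]
force: [0.4, -0.5, -0.4]
finger_gap: -0.005
gripper_force: 0.0
```

servo_tool(commands=[0,0.006,0,0,0,0,-1,0,0.006,0,0,0,0,-1,0,0.006,0,0,0,0,-1,0,0.006,0,0,0,0,-1,0,0,0,0,0,0,-1])

```text
t: 5.87
tcp_pos: [0.6003, -0.1664, 0.0616]
tool_rot: [0.01, 1.0, -0.001, 0.0]
force: [-0.1, -4.1, 0.1]
finger_gap: 0.004
gripper_force: 2.0
```

servo_tool(commands=[0,0.007,0,0,0,0,-1,0,0.007,0,0,0,0,-1,0,0.006,0,0,0,0,-1,0,0,0,0,0,0,-1])

```text
t: 6.2
tcp_pos: [0.6006, -0.156, 0.0616]
tool_rot: [0.01, 1.0, -0.001, 0.001]
force: [0.2, -3.9, 0.4]
finger_gap: -0.0
gripper_force: 1.9
```

servo_tool(commands=[0,0.006,0,0,0,0,-1,0,0.006,0,0,0,0,-1,0,0,0,0,0,0,-1])

```text
t: 6.45
tcp_pos: [0.6009, -0.1545, 0.0618]
tool_rot: [0.008, 1.0, -0.004, 0.001]
force: [-3.6, -16.8, -0.2]
finger_gap: 0.002
gripper_force: 8.2
```

servo_tool(commands=[0,-0.03,0,0,0,0,-1,0,-0.04,0,0,0,0,-1,0,0,-0.05,0,0,0,-1,0,0,-0.07,0,0,0,-1,-0.01,0,-0.07,0,0,0,-1,-0.015,0.05,-0.01,0,0,0,-1,-0.015,0.07,0,0,0,0,-1,0,0.07,0,0,0,0,-1,0,0.07,0,0,0,0,-1,0,0.05,0,0,0,0,-1,0,0,0,0,0,0,-1,0,0,0,0,0,0,-1])

```text
t: 7.45
tcp_pos: [0.6222, -0.0276, 0.1611]
tool_rot: [0.008, 1.0, 0.001, -0.0]
force: [-0.0, 0.1, 0.1]
finger_gap: 0.002
gripper_force: 0.0
```

```bash
cat >> h.py <<'E'
def fproj(s,P):
    M=np.array(s["mtx"]);T=np.array(s["world_to_cam"])
    p=np.atleast_2d(P)@T[:3,:3].T+T[:3,3]; x,y,z=p[:,0],-p[:,1],-p[:,2]
    r=np.hypot(x,y);th=np.arctan2(r,z); return np.c_[M[0,0]*th*x/r+M[0,2],M[1,1]*th*y/r+M[1,2]]
def fray(s,u,v):
    M=np.array(s["mtx"]);T=np.array(s["world_to_cam"])
    a=np.array([(u-M[0,2])/M[0,0],(v-M[1,2])/M[1,1]]);th=np.linalg.norm(a);a=a/th*np.sin(th)
    d=T[:3,:3].T@np.array([a[0],-a[1],-np.cos(th)]);return -T[:3,:3].T@T[:3,3],d
HP=np.array([.6048,-.1142,0]);HY=-.0229
def hit(p): return rot(HY)@np.array(p)+HP
E
python3 - <<'E'
from h import *
s=snap("wrist","pics/w3.png")
st=manip.sense();print(st["t"],st["tcp_pos"],R.from_quat(st["tool_rot"]).as_matrix().round(3).tolist(),st["force"])
print(fproj(s,[hit([0,.033,.075]),hit([0,.046,.075]),hit([0,.017,.075])]))
for q in("pin_hole","hitch"):print(q,[(x["conf"],x["box"]) for x in manip.look_for(s,q)[:2]])
u,v=fproj(s,[hit([0,.03,.075])])[0].astype(int);print(u,v)
I=cv2.imread("pics/w3.png");cv2.imwrite("pics/w3c.png",cv2.resize(I[max(0,v-50):v+50,max(0,u-60):u+60],None,fx=6,fy=6,interpolation=cv2.INTER_CUBIC))
E
```

```text
7.5 [ 0.62255951 -0.02901211  0.16119936] [[-1.0, 0.019, -0.0], [0.019, 1.0, 0.0], [0.0, 0.0, -1.0]] [-0.20738881 -1.50611681  0.45329188]
[[210.58084615 192.33004272]
 [227.752301   192.34347854]
 [189.99205145 192.34705635]]
pin_hole [(0.91, [130.1, 167.7, 94.6, 44.4])]
hitch [(0.94, [109.6, 118.4, 159.1, 237.4]), (0.73, [352.3, 0.0, 19.1, 78.8])]
206 192
```

View pics/w3c.png

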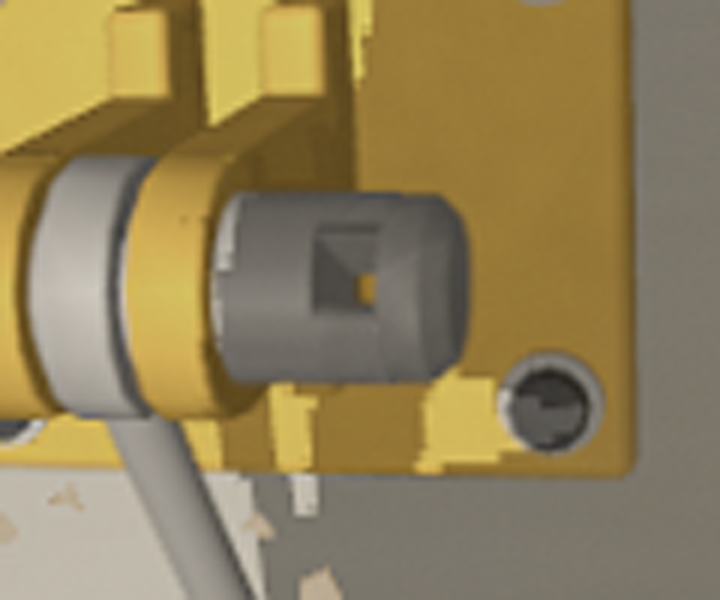

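The pin is home. The hole shows at crop (311–380, 224–315), shank rows 192–382, with a bit of see-through at (357–378, 275–303). I'll fit the slant from that.

```bash
cat > fit.py <<'E'
from h import *
import pickle
s=snap("wrist")  # same pose
def f(p,full=False):
    dx,dy,th=p
    n=np.array([-np.sin(th),0,np.cos(th)]);t=np.array([np.cos(th),0,np.sin(th)]);C=np.array([dx,.033+dy,.075])
    pts=[hit(C+a*t*.004+b*np.array([0,.004,0])+n*.01131) for a in(-1,1) for b in(-1,1)]
    q=fproj(s,pts)
    ang=np.linspace(0,2*np.pi,90)
    k=fproj(s,[hit(C+[.012*np.cos(a),-.006,.012*np.sin(a)]) for a in ang])
    r=[q[:2,1].mean()-179.3,q[2:,1].mean()-194.5,q[[0,2],0].mean()-197.8,q[[1,3],0].mean()-209.3,k[:,1].min()-174.,k[:,1].max()-205.5]
    if full:
        e=fproj(s,[hit(C+a*t*.004+b*np.array([0,.004,0])-n*.01131) for a in(-1,1) for b in(-1,1)])
        print((q-[146,142])*6,(e-[146,142])*6)
    return r
o=least_squares(f,[0,0,.6]);print(o.x,np.degrees(o.x[2]),np.round(o.fun,2));f(o.x,True)
print(hit([o.x[0],.033+o.x[1],.075]))
E
python3 fit.py
```

```text
[-0.00164392 -0.00554418  0.42156713] 24.154017244696732 [ 2.16 -1.89  0.32 -0.31 -0.52  0.23]
[[314.05117178 237.08193364]
 [379.16441045 236.4464503 ]
 [311.34754785 303.78420861]
 [376.76260991 303.51189559]] [[357.41195403 268.97617968]
 [417.25365008 268.60490848]
 [355.27815441 330.04494037]
 [415.36086046 329.95278042]]
[ 0.6037852  -0.08671374  0.075     ]
```

Run:
```python
from h import *
I=cv2.imread("pics/w3.png")[170:210,190:230]
J=cv2.resize(I,None,fx=15,fy=15,interpolation=cv2.INTER_NEAREST)
J=np.clip((J.astype(float)-20)*2,0,255).astype(np.uint8)
for k in range(0,40,5): cv2.putText(J,str(170+k),(0,k*15+12),0,.4,(255,255,255));cv2.putText(J,str(190+k),(k*15,10),0,.35,(0,255,255))
cv2.imwrite("pics/w3d.png",J)
```

```text
(no output)
```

View pics/w3d.png

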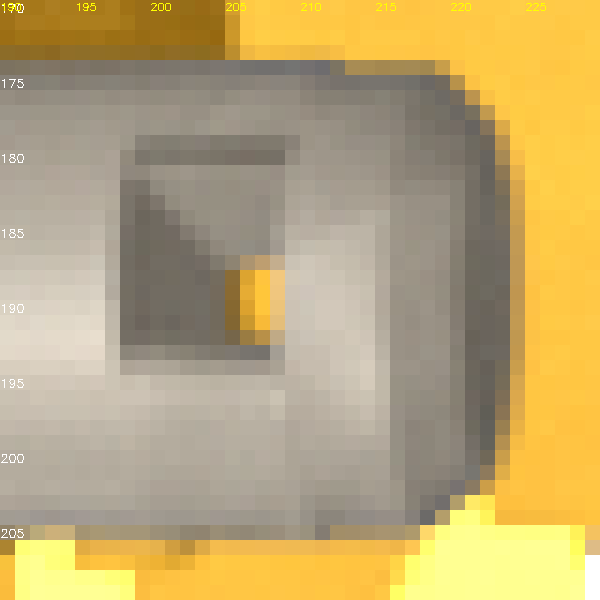

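Run:
```python
src=open('fit.py').read().split('o=least')[0]
exec(src)
H=.0103
def f(p):
    dx,dy,th=p
    n=np.array([-np.sin(th),0,np.cos(th)]);t=np.array([np.cos(th),0,np.sin(th)]);C=np.array([dx,.033+dy,.075])
    g=lambda a,b,h:C+a*t*.004+np.array([0,b*.004,0])+n*h
    q=fproj(s,[hit(g(a,0,h)) for a,h in((-1,H),(1,H),(-1,-H))]); c=fproj(s,[hit(g(0,b,h)) for b,h in((-1,.0113),(1,.0113),(-1,-H))])
    k=fproj(s,[hit(C+[.012*np.cos(a),-.006,.012*np.sin(a)]) for a in np.linspace(0,2*np.pi,90)])
    return np.r_[q[:,1]-[180.,192.1,186.2],c[:,0]-[196.8,207.8,203.8],k[:,1].min()-173.,k[:,1].max()-204.7]
for H in(.0095,.0105,.0113):
    o=least_squares(f,[0,0,.6]);print(o.x,np.degrees(o.x[2]),np.round(o.fun,2),hit([o.x[0],.033+o.x[1],.075]))
```

```text
[-0.00227897 -0.00670377  0.46244676] 26.49624760391675 [ 0.61 -0.52 -0.03  0.11 -0.02 -0.1  -0.31  0.25] [ 0.60312376 -0.08785848  0.075     ]
[-0.00227176 -0.00677111  0.4438167 ] 25.428823538438277 [ 0.55 -0.49 -0.02  0.01 -0.13  0.13 -0.3   0.25] [ 0.60312942 -0.08792597  0.075     ]
[-0.00226731 -0.00682538  0.43101189] 24.69516215648832 [ 0.51 -0.47 -0.01 -0.07 -0.21  0.31 -0.29  0.26] [ 0.60313263 -0.08798033  0.075     ]
```

Run:
```python
from h import *
s=snap("wrist","pics/w4.png");st=manip.sense();print(st["t"],st["tcp_pos"])
a=cv2.cvtColor(cv2.imread("pics/w3.png"),6).astype(np.float32);b=cv2.cvtColor(cv2.imread("pics/w4.png"),6).astype(np.float32)
print(cv2.phaseCorrelate(a[150:230,150:250],b[150:230,150:250]))
print("corners pred",fproj(s,[hit([-.05,.06,.01]),hit([.05,.06,.01]),hit([0,.06,.01]),hit([.05,0,.01]),hit([-.05,0.04,.01])]).round(1).tolist())
g=cv2.cvtColor(cv2.imread("pics/w4.png"),cv2.COLOR_BGR2HSV)
m=cv2.inRange(g,(15,100,40),(40,255,255)); ys,xs=np.nonzero(m[118:300,100:300])
print("row180-200 right edge",[np.nonzero(m[r,100:300])[0].max()+100 for r in(140,160,200,210)],"bottom edge",[np.nonzero(m[100:300,c])[0].max()+100 for c in(180,220,235)], "top edge",[np.nonzero(m[80:300,c])[0].min()+80 for c in(220,235,240)])
print(fproj(s,[hit([x,.06,.01]) for x in(-.04,-.02,.02,.04)]).round(1).tolist())
```

```text
7.75 [ 0.62272201 -0.03090766  0.16121367]
((4.421557090060652, -0.6008831149501646), 0.791424810051918)
corners pred [[256.9, 118.8], [258.7, 223.7], [257.6, 173.1], [198.5, 223.3], [234.8, 119.2]]
row180-200 right edge [np.int64(254), np.int64(254), np.int64(255), np.int64(255)] bottom edge [np.int64(212), np.int64(220), np.int64(220)] top edge [np.int64(118), np.int64(117), np.int64(117)]
[[257.1, 129.9], [257.3, 151.7], [258.0, 193.9], [258.5, 214.0]]
```

servo_tool(commands=[0.0417,0.0396,0,0,0,0,0,0.0417,0.0396,0,0,0,0,0,0.0417,0.0396,0,0,0,0,0,0.0417,0.0396,0,0,0,0,0,0.0417,0.0396,0,0,0,0,0,0.0417,0.0396,0,0,0,0,0,0,0,0,0,0,0,0,0,0,0,0,0,0,0,0,0,0,0,0,0,0,0])

```text
invalid input at $.commands: expected a multiple of 7 numbers
```

Run:
```python
from h import *
snap("wrist"); snap("wrist"); s=snap("wrist","pics/w5.png")
st=manip.sense();print(st["t"],st["tcp_pos"],st["finger_gap"],R.from_quat(st["tool_rot"]).as_matrix().round(3).tolist())
for q in("clip","clip_tab","caddy"):print(q,[(round(x["conf"],2),x["box"]) for x in manip.look_for(s,q)[:2]])
def cad(p): return rot(-.043)@np.array(p)+[.4853,.191,0]
print("pred tab centre",fproj(s,[cad([-.002,0,.0755])]),"leg top",fproj(s,[cad([-.008,0,.05])]))
u,v=fproj(s,[cad([0,0,.06])])[0].astype(int);print(u,v)
I=cv2.imread("pics/w5.png");x0,y0=u-50,v-40;print(x0,y0)
cv2.imwrite("pics/w5c.png",cv2.resize(I[y0:y0+80,x0:x0+100],None,fx=7,fy=7,interpolation=cv2.INTER_CUBIC))
```

```text
7.9 [ 0.62269312 -0.03046445  0.16126549] -0.00011503576083262458 [[-1.0, 0.021, -0.0], [0.021, 1.0, 0.0], [0.0, 0.0, -1.0]]
clip [(0.58, [508.5, 33.6, 41.6, 36.7])]
clip_tab [(0.56, [507.3, 33.2, 47.6, 36.7]), (0.48, [0.0, 29.8, 34.1, 74.0])]
caddy [(0.98, [464.8, 17.6, 64.6, 79.9])]
pred tab centre [[537.1467399   52.67591926]] leg top [[519.69534521  48.65478771]]
526 56
476 16
```

View pics/w5c.png

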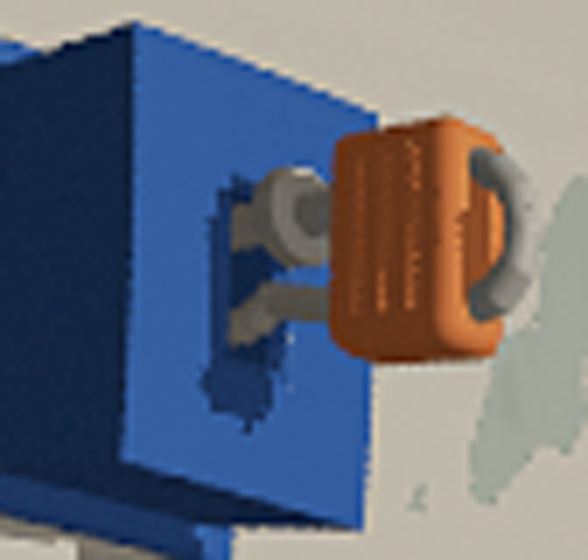

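The collared straight leg is on the world −x side (crop (290,215)) and the bowed leg on the +x side (crop (270,310)), so caddy x ≈ world x. Now moving over the tab.

servo_tool(commands=[0.0289,0.0435,0,0,0,0,0,0.0289,0.0435,0,0,0,0,0,0.0289,0.0435,0,0,0,0,0,0.0289,0.0435,0,0,0,0,0,0.0289,0.0435,0,0,0,0,0,0.0289,0.0435,0,0,0,0,0,0.0289,0.0435,0,0,0,0,0,0.0289,0.0435,0,0,0,0,0,0.0289,0.0435,0,0,0,0,0,0.0289,0.0435,0,0,0,0,0,0,0,0,0,0,0,0,0,0,0,0,0,0,0])

```text
t: 9.05
tcp_pos: [0.4818, 0.1917, 0.1615]
tool_rot: [0.008, 1.0, -0.0, 0.0]
force: [0.9, 0.5, -0.4]
finger_gap: 0.503
gripper_force: 0.0
```

servo_tool(commands=[0,0,0.02,0,0,0,0,0,0,0.03,0,0,0,0,0,0,0,0,0,0,0,0,0,0,0,0,0,0])

```text
t: 9.38
tcp_pos: [0.4825, 0.1897, 0.1353]
tool_rot: [0.011, 1.0, -0.0, -0.001]
force: [0.1, 0.2, 0.1]
finger_gap: 0.5
gripper_force: 0.0
```

Run:
```python
from h import *
s=snap("wrist","pics/w6.png");t=snap("scene","pics/s6.png")
st=manip.sense();print(st["t"],st["tcp_pos"],st["finger_gap"],R.from_quat(st["tool_rot"]).as_matrix().round(3).tolist())
p=st["tcp_pos"]
print("pred fingertips mid",fproj(s,[p]),"pred tab",fproj(s,[[.4825,.190,.075]]))
for q in("clip","clip_tab","caddy"):print(q,[(round(x["conf"],2),x["box"]) for x in manip.look_for(s,q)[:2]])
I=cv2.imread("pics/w6.png")[190:290,220:345]
cv2.imwrite("pics/w6c.png",cv2.resize(I,None,fx=6,fy=6,interpolation=cv2.INTER_CUBIC))
```

```text
9.4833 [0.48320111 0.19005709 0.13627645] 0.4966581416410769 [[-1.0, 0.021, 0.0], [0.021, 1.0, -0.0], [-0.0, -0.0, -1.0]]
pred fingertips mid [[284.82588724 270.89922189]] pred tab [[284.11062633 225.22426037]]
clip [(0.65, [271.2, 192.2, 21.8, 59.5])]
clip_tab [(0.79, [271.4, 194.5, 21.8, 55.8]), (0.15, [110.6, 90.2, 33.9, 150.7])]
caddy [(0.82, [248.0, 152.8, 70.1, 97.8])]
```

View pics/w6c.png

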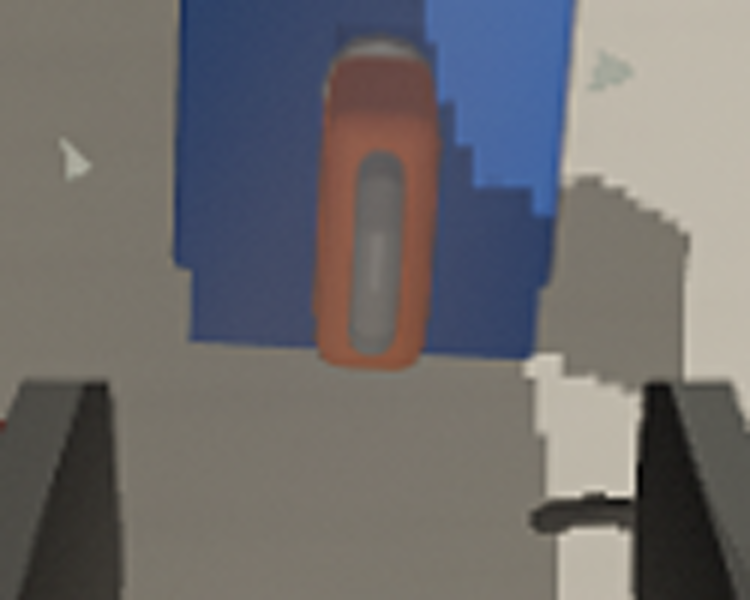

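Run:
```python
from h import *
s=snap("wrist");p=manip.sense()["tcp_pos"];print(p)
for x in(.480,.4825,.485): print(x,fproj(s,[[x-.015,.190,.088],[x,.19,.088],[x+.015,.190,.088]]).round(1).tolist())
```

```text
[0.48301569 0.19056046 0.13678541]
0.48 [[282.3, 204.4], [282.8, 227.0], [283.2, 248.5]]
0.4825 [[282.4, 208.3], [282.9, 230.7], [283.3, 251.9]]
0.485 [[282.5, 212.1], [282.9, 234.3], [283.4, 255.3]]
```

servo_tool(commands=[0,0,0.03,0,0,0,0,0,0,0.04,0,0,0,0,0,0,0.04,0,0,0,0,0,0,0.03,0,0,0,0,0,0,0.021,0,0,0,0,0,0,0,0,0,0,0,0,0,0,0,0,0,0])

```text
t: 10.27
tcp_pos: [0.4825, 0.1907, 0.0557]
tool_rot: [0.01, 1.0, -0.0, -0.0]
force: [-0.1, 0.5, 0.8]
finger_gap: 0.5
gripper_force: 0.0
```

servo_tool(commands=[0,0,0,0,0,0,-0.5,0,0,0,0,0,0,-0.7,0,0,0,0,0,0,-1,0,0,0,0,0,0,-1,0,0,0,0,0,0,-1,0,0,0,0,0,0,-1], force=50)

```text
t: 10.77
tcp_pos: [0.483, 0.1907, 0.0566]
tool_rot: [0.01, 1.0, 0.0, 0.001]
force: [-0.4, -1.7, 4.9]
finger_gap: 0.134
gripper_force: 51.3
```

servo_tool(commands=[0,0,0,0,0,0,-1,0,0,-0.02,0,0,0,-1,0,0,-0.03,0,0,0,-1,0,0,-0.04,0,0,0,-1,0,0,-0.05,0,0,0,-1,0,0,-0.06,0,0,0,-1,0,0,-0.05,0,0,0,-1,0,0,-0.03,0,0,0,-1,0,0,0,0,0,0,-1], force=90)

```text
t: 11.52
tcp_pos: [0.4844, 0.1914, 0.1995]
tool_rot: [0.01, 1.0, 0.001, 0.004]
force: [0.1, 0.8, -1.0]
finger_gap: 0.125
gripper_force: 87.7
```

Run:
```python
from h import *
s=manip.sense();print(s["t"],s["tcp_pos"],s["force"],s["finger_gap"],s["q"].round(2),R.from_quat(s["tool_rot"]).as_matrix().round(3).tolist())
for th in(25.5,):
    th=np.radians(th)
    c=np.array([.6027,-.0847,.075]);hx=rot(HY)[:,0]
    z=-np.sin(th)*hx+np.array([0,0,np.cos(th)]); x=np.cos(th)*hx+np.array([0,0,np.sin(th)])
    # tcp at clip (6, 0, 20.5); clip origin = c + d*z
    for d in(.060,.045,0): print(d,(c+z*(d+.0205)+x*.006).round(4))
```

```text
11.5167 [0.48440352 0.19135893 0.19950201] [ 0.09681271  0.8326143  -1.04002895] 0.12482973152754488 [ 0.16  0.43  1.73  0.    0.97 -1.39] [[-1.0, 0.019, 0.007], [0.019, 1.0, 0.002], [-0.007, 0.002, -1.0]]
0.06 [ 0.5735 -0.084   0.1502]
0.045 [ 0.5799 -0.0842  0.1367]
0 [ 0.5993 -0.0846  0.0961]
```

servo_tool(commands=[-0.0184,-0.0547,0,0,0,0,-1,-0.0184,-0.0547,0,0,0,0,-1,-0.0184,-0.0547,0,0,0,0,-1,-0.0184,-0.0547,0,0,0,0,-1,-0.0184,-0.0547,0,0,0,0,-1,-0.0184,-0.0547,0,0,0,0,-1,-0.0184,-0.0547,0,0,0,0,-1,-0.0184,-0.0547,0,0,0,0,-1,-0.0184,-0.0547,0,0,0,0,-1,-0.0184,-0.0547,0,0,0,0,-1])

```text
t: 12.35
tcp_pos: [0.5682, -0.0855, 0.1943]
tool_rot: [0.01, 1.0, 0.001, -0.001]
force: [1.2, 0.1, -0.5]
finger_gap: 0.124
gripper_force: 87.9
```

servo_tool(commands=[0,0,0,0,-0.0142,0,-1,0,0,0,0,-0.0142,0,-1,0,0,0,0,-0.0142,0,-1,0,0,0,0,-0.0142,0,-1,0,0,0,0,-0.0142,0,-1,0,0,0,0,0,0,-1,0,0,0,0,0,0,-1])

```text
t: 12.93
tcp_pos: [0.5671, -0.0839, 0.1942]
tool_rot: [0.01, 0.976, -0.001, 0.218]
force: [-0.0, -1.1, -1.0]
finger_gap: 0.124
gripper_force: 87.9
```

```bash
cat > look.py <<'E'
from h import *
import sys
f=sys.argv[1]
s=snap("wrist",f"pics/{f}.png")
st=manip.sense();Rm=R.from_quat(st["tool_rot"]).as_matrix();p=st["tcp_pos"]
print(st["t"],p.round(4),"lean",np.degrees(np.arctan2(Rm[0,2],-Rm[2,2])).round(2),"roll",np.degrees(np.arcsin(Rm[2,1])).round(2),Rm.round(3).tolist(),st["force"],st["finger_gap"])
tip=p+Rm@[.006,0,.0505]; org=p+Rm@[.006,0,.0205]
print("tip",tip.round(4),fproj(s,[tip]).round(1).tolist(),"origin",org.round(4))
c=np.array([.6027,-.0847,.075]);print("hole",fproj(s,[c]).round(1).tolist())
d=c-org; dl=Rm.T@d; print("hole in tool axes from leg origin (mm)",(dl*1000).round(1))
E
python3 look.py w7
python3 - <<'E'
import cv2
I=cv2.imread("pics/w7.png")[170:310,200:380]
cv2.imwrite("pics/w7c.png",cv2.resize(I,None,fx=4.4,fy=4.2,interpolation=cv2.INTER_CUBIC))
E
```

```text
12.9833 [ 0.569  -0.0846  0.1953] lean 25.41 roll 0.03 [[-0.903, 0.02, 0.429], [0.018, 1.0, -0.008], [-0.429, 0.001, -0.903]] [ 0.0974303  -0.12539747 -0.94432455] 0.12571435481268842
tip [ 0.5852 -0.0849  0.1471] [[282.5, 225.2]] origin [ 0.5724 -0.0847  0.1742]
hole [[282.9, 177.0]]
hole in tool axes from leg origin (mm) [ 15.2   0.5 102.6]
```

servo_tool(commands=[0.01,0,0.02,0,0,0,-1,0.01,0,0.03,0,0,0,-1,0.01,0,0.03,0,0,0,-1,0,0,0,0,0,0,-1,0,0,0,0,0,0,-1,0,0,0,0,0,0,-1])

```text
t: 13.48
tcp_pos: [0.5741, -0.0848, 0.1539]
tool_rot: [0.009, 0.975, -0.002, 0.222]
force: [-0.4, -0.9, -1.3]
finger_gap: 0.121
gripper_force: 87.9
```

```bash
python3 look.py w8
python3 - <<'E'
import cv2,numpy as np
I=cv2.imread("pics/w8.png")[150:250,215:345]
J=cv2.resize(I,None,fx=6,fy=6,interpolation=cv2.INTER_CUBIC)
J=np.clip(J.astype(float)*1.5,0,255).astype(np.uint8)
for k in range(0,100,10): cv2.putText(J,str(150+k),(0,k*6+5),0,.4,(0,0,255))
for k in range(0,130,10): cv2.putText(J,str(215+k),(k*6-10,10),0,.35,(0,0,255))
cv2.imwrite("pics/w8c.png",J)
E
```

```text
13.5333 [ 0.574  -0.0848  0.1542] lean 25.65 roll -0.05 [[-0.901, 0.019, 0.433], [0.017, 1.0, -0.009], [-0.433, -0.001, -0.901]] [-0.35417344  0.20538574 -0.61629902] 0.12722495282918828
tip [ 0.5904 -0.0852  0.1061] [[283.5, 221.9]] origin [ 0.5774 -0.0849  0.1331]
hole [[284.4, 202.7]]
hole in tool axes from leg origin (mm) [ 2.4  0.8 63.3]
```

View pics/w8c.png

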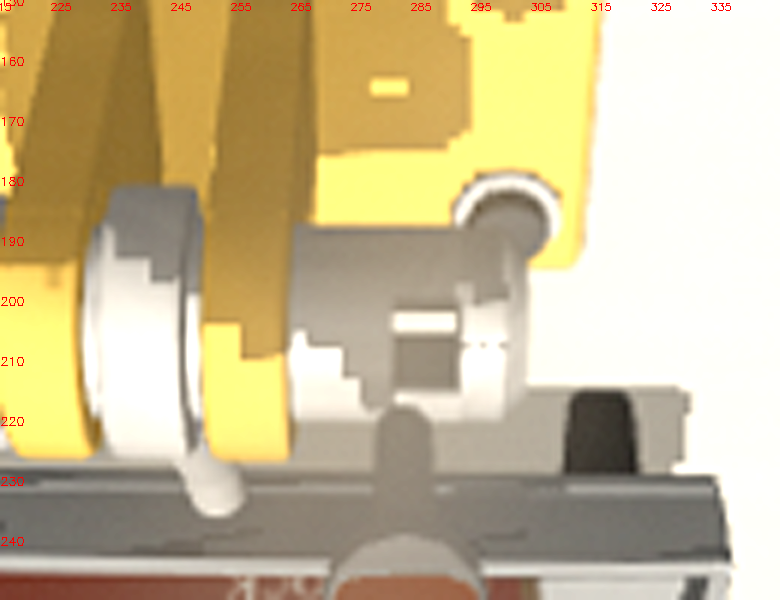

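Both are in view: the tip is at (282, 217.5), the mouth at cols 280.5–291.3 and rows about 201.7–216, and the shank at rows 187.5–219.7. The tip needs about +2.5 mm along tool y. I'll refit the slant from this view.

Run:
```python
from h import *
s=snap("wrist");st=manip.sense();Rm=R.from_quat(st["tool_rot"]).as_matrix();p=st["tcp_pos"];print(p)
def f(q,mc,full=0):
    dx,dz,th=q
    n=np.array([-np.sin(th),0,np.cos(th)]);C=np.array([dx,.0305,.075+dz])
    k=fproj(s,[hit(C+[.012*np.cos(a),0.003,.012*np.sin(a)]) for a in np.linspace(0,2*np.pi,180)])[:,1]
    m=fproj(s,[hit(C+n*.0113)])[0]
    if full:
        t=np.array([np.cos(th),0,np.sin(th)])
        print("mouth",m.round(1),"inner edges",fproj(s,[hit(C+n*.0105+a*.004*t) for a in(-1,1)])[:,1].round(1),"exit",fproj(s,[hit(C-n*.0105+a*.004*t) for a in(-1,1)])[:,1].round(1))
    return [k.min()-187.0,k.max()-219.2,m[1]-mc]
for mc in(207.7,208.7,209.7):
    o=least_squares(f,[0,0,.5],args=(mc,),x_scale=[.001,.001,.1]);print(mc,o.x.round(4),np.degrees(o.x[2]).round(1),o.cost);f(o.x,mc,1)
    c=hit([o.x[0],.0305,.075+o.x[1]]);n=rot(HY)@[-np.sin(o.x[2]),0,np.cos(o.x[2])]
    org=p+Rm@[.006,0,.0205];print("hole in tool(mm)",(Rm.T@(c-org)*1000).round(1),"mouth",(Rm.T@(c+.012*n-org)*1000).round(1))
```

```text
[ 0.5737894  -0.08481776  0.15427949]
207.7 [ 0.001  -0.0035  0.4549] 26.1 9.895471195092372e-26
mouth [286.  207.7] inner edges [202.  212.7] exit [194.2 204.1]
hole in tool(mm) [ 0.3  1.8 68.3] mouth [ 0.4  1.8 56.3]
208.7 [ 0.001  -0.0035  0.3879] 22.2 1.1713006720721583e-26
mouth [286.  208.7] inner edges [203.1 213.4] exit [193.4 203.1]
hole in tool(mm) [ 0.3  1.8 68.3] mouth [-0.4  1.8 56.3]
209.7 [ 0.001  -0.0035  0.3189] 18.3 5.2506581851510546e-27
mouth [286.  209.7] inner edges [204.1 214.2] exit [192.7 202.1]
hole in tool(mm) [ 0.3  1.8 68.3] mouth [-1.2  1.8 56.4]
```

servo_tool(commands=[0.001,0.0052,0,0,0,0,-1,0,0,0.01,0,0,0,-1,0,0,0.014,0,0,0,-1,0,0,0.008,0,0,0,-1,0,0,0,0,0,0,-1,0,0,0,0,0,0,-1,0,0,0,0,0,0,-1])

```text
t: 14.17
tcp_pos: [0.5793, -0.0821, 0.1384]
tool_rot: [0.01, 0.975, -0.002, 0.221]
force: [-0.2, 0.1, 0.7]
finger_gap: 0.125
gripper_force: 87.9
```

```bash
python3 look.py w9
python3 - <<'E'
import cv2,numpy as np
I=cv2.imread("pics/w9.png")[180:250,245:335]
J=cv2.resize(I,None,fx=8,fy=8,interpolation=cv2.INTER_CUBIC)
J=np.clip(J.astype(float)*1.4,0,255).astype(np.uint8)
for k in range(0,70,10): cv2.putText(J,str(180+k),(0,k*8+5),0,.4,(0,0,255))
for k in range(0,90,10): cv2.putText(J,str(245+k),(k*8-10,10),0,.35,(0,0,255))
cv2.imwrite("pics/w9c.png",J)
E
```

```text
14.2167 [ 0.5792 -0.0821  0.1385] lean 25.54 roll 0.01 [[-0.902, 0.02, 0.431], [0.018, 1.0, -0.008], [-0.431, 0.0, -0.902]] [ 0.57485427  0.49934013 -1.43843669] 0.1261219524283673
tip [ 0.5956 -0.0824  0.0903] [[283.6, 221.8]] origin [ 0.5827 -0.0822  0.1174]
hole [[280.4, 212.9]]
hole in tool axes from leg origin (mm) [ 0.2 -2.1 46.9]
```

View pics/w9c.png

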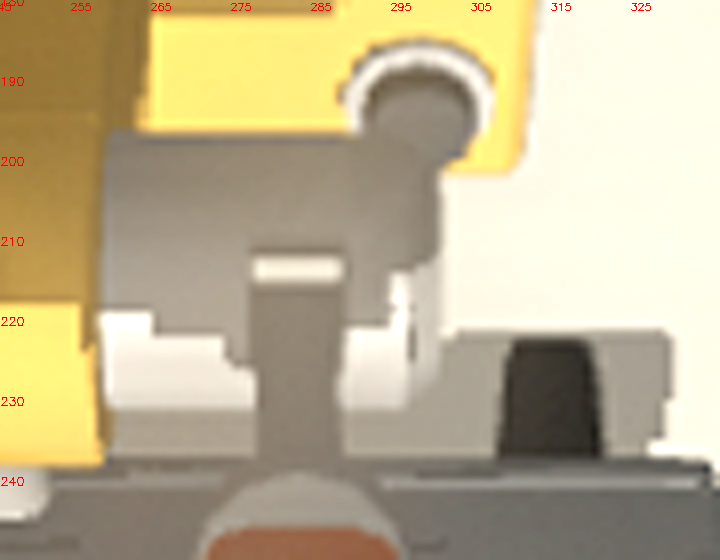

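Run:
```python
from h import *
s=snap("wrist","pics/w10.png");st=manip.sense();Rm=R.from_quat(st["tool_rot"]).as_matrix();p=st["tcp_pos"];print(p,st["force"])
g=lambda *a:fproj(s,[p+Rm@np.array(a)])[0].round(1)
print("collar rim pred", [g(.006+.007*np.cos(a),.007*np.sin(a),.0085)[1] for a in(-.6,-.3,0,.3,.6)], "leg edges at z0",g(.006,.003,.0205),g(.006,-.003,.0205),"tipsphere c",g(.006,0,.0475),"front",g(.009,0,.0475))
I=cv2.cvtColor(cv2.imread("pics/w10.png"),6)
print({r:I[r,279:286].tolist() for r in range(206,244,1)})
```

```text
[ 0.5792679  -0.08215046  0.13863036] [ 0.71685817  0.09765488 -0.58958688]
collar rim pred [np.float64(240.2), np.float64(238.6), np.float64(238.0), np.float64(238.6), np.float64(240.2)] leg edges at z0 [289.3 241. ] [278.3 241. ] tipsphere c [283.6 223.5] front [283.6 219. ]
{206: [108, 106, 108, 109, 110, 109, 109], 207: [109, 109, 109, 110, 110, 111, 110], 208: [110, 110, 111, 113, 112, 112, 112], 209: [108, 107, 108, 108, 109, 108, 109], 210: [103, 103, 103, 104, 102, 103, 102], 211: [95, 93, 93, 93, 93, 93, 93], 212: [165, 165, 165, 163, 149, 150, 150], 213: [180, 180, 180, 180, 176, 177, 178], 214: [152, 153, 153, 153, 153, 153, 153], 215: [109, 109, 109, 109, 109, 108, 109], 216: [97, 96, 96, 96, 95, 94, 94], 217: [98, 98, 98, 97, 98, 96, 96], 218: [98, 98, 98, 98, 97, 96, 96], 219: [98, 97, 98, 98, 97, 97, 96], 220: [97, 96, 96, 97, 97, 97, 96], 221: [99, 97, 97, 97, 97, 96, 95], 222: [97, 97, 96, 96, 97, 98, 95], 223: [96, 97, 97, 98, 97, 96, 95], 224: [96, 96, 95, 97, 96, 95, 95], 225: [96, 95, 97, 96, 96, 95, 96], 226: [96, 95, 96, 96, 96, 95, 94], 227: [96, 96, 96, 94, 96, 95, 92], 228: [94, 96, 95, 95, 95, 95, 92], 229: [95, 95, 95, 94, 95, 94, 93], 230: [95, 94, 95, 94, 95, 95, 93], 231: [93, 94, 94, 94, 95, 93, 93], 232: [94, 93, 94, 94, 94, 92, 93], 233: [95, 94, 93, 93, 95, 93, 92], 234: [93, 92, 93, 93, 94, 94, 91], 235: [93, 93, 90, 93, 92, 90, 91], 236: [91, 92, 92, 91, 90, 91, 91], 237: [92, 92, 92, 91, 93, 90, 90], 238: [92, 91, 91, 92, 92, 92, 90], 239: [101, 103, 110, 115, 112, 105, 95], 240: [115, 115, 116, 116, 117, 114, 111], 241: [117, 116, 116, 115, 114, 114, 113], 242: [114, 114, 114, 113, 112, 112, 113], 243: [113, 112, 113, 113, 113, 112, 111]}
```

servo_tool(commands=[-0.0014,-0.0003,0.003,0,0,0,-1,0,0,0.004,0,0,0,-1,0,0,0.004,0,0,0,-1,0,0,0.003,0,0,0,-1,0,0,0,0,0,0,-1])

```text
t: 14.68
tcp_pos: [0.583, -0.0823, 0.1322]
tool_rot: [0.01, 0.975, -0.002, 0.221]
force: [-0.5, 0.2, -0.9]
finger_gap: 0.122
gripper_force: 87.9
```

servo_tool(commands=[0,0,0.004,0,0,0,-1,0,0,0.003,0,0,0,-1,0,0,0,0,0,0,-1])

```text
t: 14.93
tcp_pos: [0.5845, -0.0823, 0.1291]
tool_rot: [0.01, 0.975, -0.002, 0.221]
force: [-1.3, 0.4, -1.1]
finger_gap: 0.123
gripper_force: 87.9
```

servo_tool(commands=[0,0,0.004,0,0,0,-1,0,0,0.004,0,0,0,-1,0,0,0,0,0,0,-1])

```text
t: 15.18
tcp_pos: [0.5862, -0.0824, 0.1255]
tool_rot: [0.01, 0.975, -0.002, 0.221]
force: [-0.1, 0.3, -0.6]
finger_gap: 0.124
gripper_force: 87.9
```

servo_tool(commands=[0,0,0.004,0,0,0,-1,0,0,0.004,0,0,0,-1,0,0,0,0,0,0,-1])

```text
t: 15.43
tcp_pos: [0.5879, -0.0824, 0.1219]
tool_rot: [0.01, 0.975, -0.002, 0.221]
force: [-0.3, -0.3, -0.6]
finger_gap: 0.126
gripper_force: 87.9
```

servo_tool(commands=[0,0,0.005,0,0,0,-1,0,0,0.005,0,0,0,-1,0,0,0.004,0,0,0,-1,0,0,0,0,0,0,-1])

```text
t: 15.77
tcp_pos: [0.5915, -0.0827, 0.1158]
tool_rot: [0.01, 0.975, -0.002, 0.222]
force: [1.0, -0.3, -1.1]
finger_gap: 0.126
gripper_force: 88.0
```

servo_tool(commands=[0,0,0.004,0,0,0,-1,0,0,0.004,0,0,0,-1,0,0,0,0,0,0,-1])

```text
t: 16.02
tcp_pos: [0.5936, -0.083, 0.1127]
tool_rot: [0.01, 0.975, -0.003, 0.222]
force: [2.3, -0.9, 0.3]
finger_gap: 0.126
gripper_force: 88.2
```

```bash
python3 look.py w11
```

```text
16.0667 [ 0.5936 -0.083   0.1127] lean 25.65 roll -0.06 [[-0.901, 0.02, 0.433], [0.018, 1.0, -0.01], [-0.433, -0.001, -0.901]] [ 2.48051714 -0.35740676  0.11196055] 0.12305759510986371
tip [ 0.6101 -0.0834  0.0646] [[283.6, 221.6]] origin [ 0.5971 -0.0831  0.0916]
hole [[281.3, 225.8]]
hole in tool axes from leg origin (mm) [ 2.1 -1.5 17.4]
```

servo_tool(commands=[0,0,0.004,0,0,0,-1,0,0,0.004,0,0,0,-1,0,0,0,0,0,0,-1])

```text
t: 16.32
tcp_pos: [0.5954, -0.0831, 0.1088]
tool_rot: [0.01, 0.975, -0.003, 0.222]
force: [3.7, -0.4, -1.2]
finger_gap: 0.126
gripper_force: 87.9
```

servo_tool(commands=[0,0,0.004,0,0,0,-1,0,0,0.004,0,0,0,-1,0,0,0,0,0,0,-1])

```text
t: 16.57
tcp_pos: [0.5967, -0.083, 0.1049]
tool_rot: [0.01, 0.975, -0.002, 0.222]
force: [4.3, -0.5, -0.8]
finger_gap: 0.124
gripper_force: 87.9
```

servo_tool(commands=[-0.001,0,0.004,0,0,0,-1,0,0,0.004,0,0,0,-1,0,0,0,0,0,0,-1])

```text
t: 16.82
tcp_pos: [0.5981, -0.0825, 0.101]
tool_rot: [0.01, 0.975, -0.002, 0.221]
force: [4.9, 0.6, -3.2]
finger_gap: 0.128
gripper_force: 87.6
```

```bash
python3 look.py w12
python3 - <<'E'
from h import *
s=manip.sense();Rm=R.from_quat(s["tool_rot"]).as_matrix();print("tool F",(Rm.T@s["force"]).round(2),"T",(Rm.T@s["ft_torque"]).round(2))
E
```

```text
16.8667 [ 0.598  -0.0825  0.101 ] lean 25.49 roll 0.03 [[-0.902, 0.019, 0.43], [0.018, 1.0, -0.008], [-0.43, 0.001, -0.903]] [ 6.47453609 -1.26954374 -3.67931886] 0.12417294176836088
tip [ 0.6143 -0.0828  0.0528] [[283.6, 221.5]] origin [ 0.6014 -0.0825  0.0799]
hole [[279.9, 235.6]]
hole in tool axes from leg origin (mm) [ 0.9 -2.2  5. ]
tool F [-4.28 -1.15  6.12] T [ 0.05 -0.47 -0.02]
```

servo_tool(commands=[-0.0008,0,0.004,0,0,0,-1,0,0,0.003,0,0,0,-1,0,0,0,0,0,0,-1])

```text
t: 17.12
tcp_pos: [0.5994, -0.0822, 0.0979]
tool_rot: [0.009, 0.975, -0.002, 0.22]
force: [3.3, -0.5, -1.4]
finger_gap: 0.128
gripper_force: 87.7
```

servo_tool(commands=[0,0,0.003,0,0,0,-1,0,0,0,0,0,0,-1])

```text
t: 17.28
tcp_pos: [0.6001, -0.0822, 0.0969]
tool_rot: [0.009, 0.975, -0.002, 0.22]
force: [0.2, -0.5, 0.7]
finger_gap: 0.13
gripper_force: 88.0
```

Run:
```python
from h import *
s=manip.sense();Rm=R.from_quat(s["tool_rot"]).as_matrix();print(s["tcp_pos"],"tool F",(Rm.T@s["force"]).round(2),"T",(Rm.T@s["ft_torque"]).round(2))
```

```text
[ 0.60006464 -0.08222439  0.09689229] tool F [-0.45 -0.5  -0.56] T [-0.04 -0.08 -0.11]
```

servo_tool(commands=[0,0,0.002,0,0,0,-1,0,0,0.001,0,0,0,-1,0,0,0,0,0,0,-1])

```text
t: 17.53
tcp_pos: [0.6005, -0.0822, 0.0963]
tool_rot: [0.009, 0.975, -0.002, 0.221]
force: [-2.9, 0.1, 6.1]
finger_gap: 0.126
gripper_force: 89.1
```

Run:
```python
from h import *
s=manip.sense();Rm=R.from_quat(s["tool_rot"]).as_matrix();print(s["tcp_pos"],"tool F",(Rm.T@s["force"]).round(2),"T",(Rm.T@s["ft_torque"]).round(2))
```

```text
[ 0.60052501 -0.08218394  0.09629784] tool F [ 0.05  0.05 -6.74] T [-0.02  0.22  0.01]
```

servo_tool(commands=[0,0,0.002,0,0,0,-1,0,0,0.001,0,0,0,-1,0,0,0,0,0,0,-1])

```text
t: 17.78
tcp_pos: [0.6009, -0.0821, 0.0957]
tool_rot: [0.009, 0.975, -0.002, 0.221]
force: [-6.0, 1.0, 12.6]
finger_gap: 0.125
gripper_force: 90.4
```

Run:
```python
from h import *
s=manip.sense();Rm=R.from_quat(s["tool_rot"]).as_matrix();print(s["tcp_pos"],"tool F",(Rm.T@s["force"]).round(2),"T",(Rm.T@s["ft_torque"]).round(2))
```

```text
[ 0.60086622 -0.08205558  0.09572857] tool F [ -0.     0.93 -14.01] T [-0.01  0.36  0.04]
```

servo_tool(commands=[0,0,0.002,0,0,0,-1,0,0,0.001,0,0,0,-1,0,0,0,0,0,0,-1])

```text
t: 18.03
tcp_pos: [0.6012, -0.082, 0.0953]
tool_rot: [0.009, 0.975, -0.002, 0.221]
force: [-11.6, 1.0, 20.4]
finger_gap: 0.123
gripper_force: 92.0
```

Run:
```python
from h import *
s=snap("wrist","pics/w13.png");s2=manip.sense();Rm=R.from_quat(s2["tool_rot"]).as_matrix();p=s2["tcp_pos"];print(p,"tool F",(Rm.T@s2["force"]).round(2),"T",(Rm.T@s2["ft_torque"]).round(2))
print("collar rim pred",fproj(s,[p+Rm@[.013,0,.0085]]))
I=cv2.imread("pics/w13.png")[190:270,235:335]
J=np.clip(cv2.resize(I,None,fx=7.5,fy=7.5,interpolation=cv2.INTER_CUBIC).astype(float)*1.5,0,255).astype(np.uint8)
for k in range(0,80,10): cv2.putText(J,str(190+k),(0,int(k*7.5)+5),0,.4,(0,0,255))
cv2.imwrite("pics/w13c.png",J)
```

```text
[ 0.60114032 -0.08200191  0.09524437] tool F [  0.19  -0.23 -22.77] T [-0.07  0.48  0.03]
collar rim pred [[283.89121623 237.85913204]]
```

View pics/w13c.png

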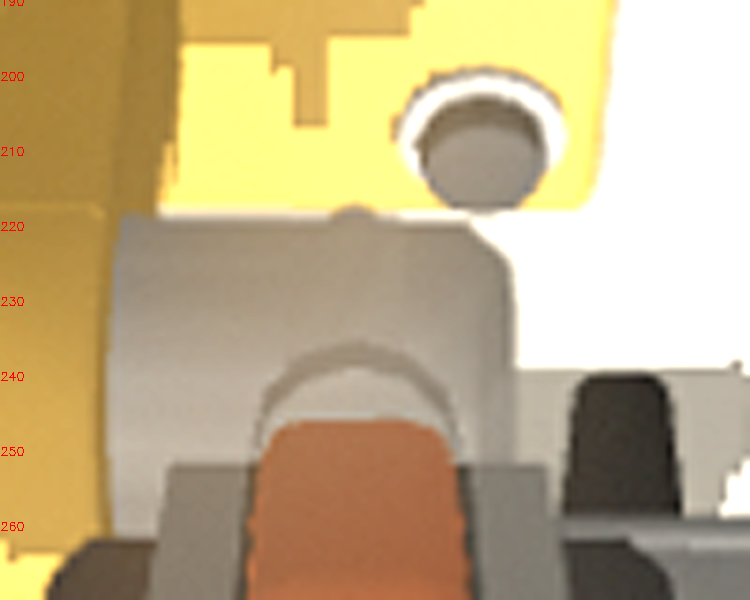

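The collar lies flush on the shank (crop (355,350)) and the leg tip protrudes below it (crop (355,210)), so the clip is home. Now I'll relax the push, release and retreat.

servo_tool(commands=[0,0,-0.003,0,0,0,-1,0,0,-0.0025,0,0,0,-1,0,0,0,0,0,0,-1])

```text
t: 18.33
tcp_pos: [0.6006, -0.0822, 0.0963]
tool_rot: [0.009, 0.975, -0.002, 0.221]
force: [-3.0, 0.9, 7.4]
finger_gap: 0.13
gripper_force: 88.9
```

servo_tool(commands=[0,0,0,0,0,0,-0.5,0,0,0,0,0,0,-0.5,0,0,0,0,0,0,-0.5,0,0,0,0,0,0,-0.5], force=20)

```text
t: 18.67
tcp_pos: [0.6014, -0.0826, 0.0952]
tool_rot: [0.01, 0.975, -0.002, 0.221]
force: [0.3, 0.6, -0.5]
finger_gap: 0.25
gripper_force: 0.0
```

servo_tool(commands=[0,0,-0.01,0,0,0,-0.5,0,0,-0.03,0,0,0,-0.5,0,0,-0.05,0,0,0,-0.5,0,0,-0.06,0,0,0,-0.5,0,0,-0.06,0,0,0,-0.5,0,0,-0.03,0,0,0,-0.5,0,0,0,0,0,0,-0.5,0,0,0,0,0,0,-0.5,0,0,0,0,0,0,-0.5])

```text
t: 19.42
tcp_pos: [0.5497, -0.0816, 0.2036]
tool_rot: [0.01, 0.975, -0.002, 0.221]
force: [-0.9, -0.2, -1.1]
finger_gap: 0.251
gripper_force: 0.0
```

```bash
python3 look.py w14 | head -1
python3 - <<'E'
from h import *
s=snap("wrist","pics/w15.png"); t=snap("scene","pics/s15.png")
print(manip.look_for(s,"clip")[:1],manip.look_for(t,"clip")[:1])
a=cv2.imread("pics/w15.png");b=cv2.imread("pics/s15.png")
A=cv2.resize(a[130:280,200:340],(370,400),interpolation=cv2.INTER_CUBIC);B=cv2.resize(b[195:270,290:365],(400,400),interpolation=cv2.INTER_CUBIC)
cv2.imwrite("pics/f.png",np.hstack([A,B]))
E
```

```text
19.4667 [ 0.5496 -0.0816  0.2031] lean 25.47 roll 0.04 [[-0.903, 0.02, 0.43], [0.018, 1.0, -0.008], [-0.43, 0.001, -0.903]] [ 5.74673028e-01 -9.04124818e-01  3.43478892e-04] 0.2535429324010678
[{'box': [274.3, 181.8, 17.9, 46.4], 'conf': 0.55}] [{'box': [311.7, 203.4, 11.5, 17.7], 'conf': 0.5}]
```

Run:
```python
from h import *
s=snap("wrist"); t=snap("scene")
Rm=R.from_quat(manip.sense()["tool_rot"]).as_matrix(); P=np.array([.6012,-.0822,.0953]) # TCP when home
pts=[P+Rm@[x,y,.0205-z] for x in(-.015,.015) for y in(-.006,.006) for z in(.027,.052)]
for n,c,f in(("wrist",s,fproj),("scene",t,proj)):
    q=f(c,pts); h=cv2.cvtColor(np.asarray(c["img"]),cv2.COLOR_RGB2HSV); m=cv2.inRange(h,(4,130,60),(14,255,255))
    a,b=q.min(0).astype(int)-12,q.max(0).astype(int)+12; ys,xs=np.nonzero(m[a[1]:b[1],a[0]:b[0]])
    print(n,"pred",q.min(0).round(1),q.max(0).round(1),"seen",xs.min()+a[0],ys.min()+a[1],xs.max()+a[0],ys.max()+a[1],len(xs))
print(manip.sense()["t"],manip.sense()["force"])
print(manip.sign_off())
```

```text
wrist pred [275.6 184.5] [291.9 230.5] seen 274 185 290 226 312
scene pred [310.1 205.8] [323.9 220. ] seen 311 208 321 218 69
19.7667 [ 0.66087521  0.14244062 -0.26950122]
the job is handed in; nothing more can be done
None
```

I pushed the pin home first, then slid the clip through it at about 25.5° until its collar met the shank, and handed the job in at 19.8 s; afterwards the tab still showed where I had released it. I viewed 11 pictures, one over the limit of 10.

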